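# Index the jar dial to the next station

## Robot

A 6-joint arm with a two-finger parallel gripper is mounted at the origin on the work surface. World frame = base frame: x ahead of the robot, y to its left, z up, the work surface at z = 0. Lengths are in mm, angles in rad, forces in N, time in s.
With the tool pointing down it reaches from about 350 to 975 mm from the base axis. Payload 7.1 kg.
Tool frame: the origin (TCP) lies between the finger pads; the fingertips stand 19 mm ahead of it and the grasp point (between the pads) is the TCP (ctrl.tcp_to_tips is the distance from the TCP to the fingertips, in mm); z points along the fingers, y is the line along which they close (so a half turn about z gives the same grasp; the last joint's range is limited). The gripper opens to 88 mm and grips with 3 to 60 N. Pads are 20 mm wide; open, the fingers measure 115 mm over their backs; the gripper's body (75 mm by 178 mm) begins 61 mm behind the grasp point.
Start: joints at [1.32, 0.423, 1.63, -0, 1.089, -0.019], TCP at [143.55, 608.275, 241.675] pointing down, gripper open.
Joint ranges: [-3, 3], [-0.9, 2.11], [0.09, 2.58], [-1.31, 4.45], [0.11, 2.69], [-2.54, 2.54]. Speed limits (rad/s): [2.39, 2.39, 3.01, 3.14, 3.14, 3.14].

## Interface

Orientations are given as a rotation vector (axis times angle).
In Python, from workcell import status, optics, ctrl gives the robot as it stands. The module is installed in compiled form; this text tells all that it offers.
- The arm moves only by the shell command python3 -m inch 'ROWS'. ROWS is JSON, a list that holds one entry, the list of rows, each a list of 7 numbers: the shift along the tool's x, y, z in mm, then the turn, a rotation vector about the tool's x, y, z in rad, then the opening in per cent of the stroke, from 0 (shut) to 100 (fully open). A call has 1 to 20 rows; each row is the pose to reach, as a shift and turn from the pose commanded when the call began, along the tool's axes at that moment; what a row does not reach only later rows make up. A row lasts 1/10 s, in which the tool goes at most 50 mm and 8.59 degrees, less where a joint would pass 70% of its speed; a pose out of reach is approached as far as the arm can. A call with a gripper value outside its range is refused whole. The fingers move at their own pace and stop on an object; the grip force is fixed at half the most. Time passes only in rows, so rows that repeat a pose let the fingers close. It gives the time, the measured TCP pose, the force, the opening and the grip force at its end, in the units of the state.
- status.get_obs(): the state, without advancing time (a new reading comes with each control period).
- optics.get_image(name): name is "scene" or "top" or "wrist"; returns a dict with "frame" (420x560x3 uint8, red, green, blue), "fx", "fy", "cx", "cy" (pixels), "rvec" (rotation vector, rad) and "tvec" (3), from world to camera coordinates, as OpenCV has them; the wrist camera has in their place "hand_eye" (4x4, takes a point from camera to tool coordinates, whose origin is the TCP and whose axes are the flange's). Camera axes: x right, y down, z forward; pixel columns grow to the right and rows downward; lengths in mm; the calibration is good to about 2 mm. A picture is of the moment at which its call begins: read the wrist's pose just before it. There is no depth.
- ctrl.close_job(): hands the job in; it is judged then, once.
The state is a dict: "t": time; "qpos": joint angles; "qvel": joint speeds; "joint_torque": joint torques, N m; "ee_pos": TCP position; "orientation": TCP orientation; "ft_force": force on the tool from outside, world axes, zero at the start; "moment": the same for the moment, N m; "width": finger opening in mm; "grasp_force": force on a finger pad.
Only numpy, scipy, OpenCV 4.12 (cv2) and the standard library are available. Lean on these libraries where they do the work, as an engineer would, in place of code of your own. Each camera call takes 0.05 s, during which the arm holds its last target. There are 200 camera calls.

## Task

The jar under the hand press has been sealed. With the fingertips press the red knob of the index plunger in and, keeping it in, push it round so that the dial turns by one index hole, in the direction that brings the neighbouring jar with the plain gold lid (no blue seal) under the press; there let the plunger spring back up so that it locks the dial in the hole, and move clear. Leave the jars standing in their nests and the other things on the table where they are.

Things in the scene. Friction and masses are not known exactly. Their poses are not given: they have to be found in the camera images.
- dial (a joint): angle (rad) of the aluminium dial, 267 mm across, top 52 mm above the table, turning level about dial_axis. 0 at the start, grows anticlockwise seen from above; the next index holes are at +1.047 and -1.047. Locked (0.02 rad of play) while the plunger is up in a hole; with it pressed in, the dial turns with 0.15 N m of drag (1 N at the knob) and stays where left
- plunger (a joint): how far (m) the index plunger is pressed: 0 up, seated in a hole; 0.011 fully down. Moves straight down; spring 5 N at the top, 10 N fully down. Its tapered shoulder is clear of the hole from 0.009 on. Let go between holes it stays in at about 0.008, against the underside of the steel ring, and can be pressed again; let go within 4 mm of a hole's centre it jumps up into it, centres itself and locks the dial
- knob (a point): centre of the dished top of the plunger's red mushroom knob, 76 mm above the table when up. Knob 53 mm across; its flat 46 mm dish has a rim 8 mm high, so fingertips standing in it press it down and push it along. Mounted on the dial 138 mm from the axis, it goes round with it; 13 mm free below it when up. The nest beside it and the two next to that are empty
- dial_axis (a point): the dial's axis, at the height of its top; z up. Six white ring nests for jars (57 mm outside, 8 mm high) on a circle of 83 mm radius, 60 degrees apart. The fixed steel ring round the dial (336 mm outside), level with it, has six 21 mm index holes on a circle of 138 mm radius, joined by a 7 mm circular slot in which the plunger's stem travels
- press_point (a point): point on the dial's top right under the pad of the blue hand press, whose arm reaches over one nest from a column beyond the dial's rim; pad 83 mm above this point, arm top 230 mm and lever ball 276 mm above the table. At the start the knob lies diametrically opposite
- station: fixed base of dial and press (grey round housing, 336 mm across): origin on the dial's axis at table height, x axis pointing from the axis to the press column (192 to 238 mm from the axis, 60 mm wide), z up
- jar_pressed_mid (a point): the jar that stands under the press pad at the start (blue seal over its lid); jar of dark jam, 47 mm across and 55 mm high, gold lid, 0.13 kg, standing loose in its nest; this point is on its axis, half-way up; the point's z axis is the jar's axis
- jar_sealed_mid (a point): the jar in the nest on one side of it, with a blue seal over its lid; jar of dark jam, 47 mm across and 55 mm high, gold lid, 0.13 kg, standing loose in its nest; this point is on its axis, half-way up; the point's z axis is the jar's axis
- jar_next_mid (a point): the jar in the nest on the other side of it, the only one on the dial with a plain gold lid, no blue seal; jar of dark jam, 47 mm across and 55 mm high, gold lid, 0.13 kg, standing loose in its nest; this point is on its axis, half-way up; the point's z axis is the jar's axis
- jar_spare1_mid (a point): a jar like those on the dial, plain gold lid, standing on the table to the right; 47 mm across, 55 mm high; this point is half-way up on its axis
- jar_spare2_mid (a point): a jar like those on the dial, blue seal, standing on the table to the right; 47 mm across, 55 mm high; this point is half-way up on its axis
- seal_roll: roll of blue seals, 72 mm across, 30 mm high, lying on its side face on the table to the left; origin at the centre of its underside
- spray: clear spray bottle with a blue cap, 60 mm across, 150 mm high, standing on the table to the right; origin at the centre of its underside
- gift_box: copper-brown gift box, 270 x 330 x 70 mm, filled with jars, its lid folded back, fixed, to the left; origin at the centre of its underside

How it is judged:
By the outcome, as a careful person would: the job done as asked, in the order asked, and still so for the second after the job is handed in, with the robot touching nothing.
It also fails if it takes over 35 s, if anything falls off the work surface, if the arm or the gripper's body presses on something with over 40 N, if the wrist force passes 120 N, or if a joint passes its speed limit or range.

## Working session

There is one attempt and no reset: what is moved stays moved. The work goes in short steps, Python scripts to look and compute and a shell command to move; the robot and the scene stay as the last step left them, time stands still between calls to the robot, and variables do not carry over. Pictures are saved under pics/ and viewed, at most 10 in all, crops included, and the job is handed in when it is done.

```bash
mkdir -p pics
python3 - <<'E'
from workcell import status, optics, ctrl
import cv2,pickle
o=status.get_obs();print(o['t'],o['ee_pos'],o['orientation'],o['width'],ctrl.tcp_to_tips)
for n in("top","scene"):
    d=optics.get_image(n);pickle.dump(d,open(n+'.pkl','wb'))
    cv2.imwrite(f'pics/{n}0.png',cv2.resize(d['frame'][:,:,::-1],(800,600),interpolation=cv2.INTER_CUBIC))
    print(n,d['fx'],d['cx'],d['cy'],d['rvec'],d['tvec'])
E
```

```text
0.0 [143.42605083 607.77859928 240.91027544] [-3.63267006e-01 -3.12030706e+00  2.36254201e-03] 87.54610007100494 19.0
top 441.8893110224754 280.71264113561347 212.74716433598013 [ 2.13236363 -2.0788849   0.22361368] [  53.35993808  510.19210658 1111.16204219]
scene 531.6589394133323 280.1304279321364 217.3970236496084 [ 0.89815279  2.40699039 -1.1874334 ] [ 354.25913293 -183.15807995 2027.63541689]
```

View pics/top0.png

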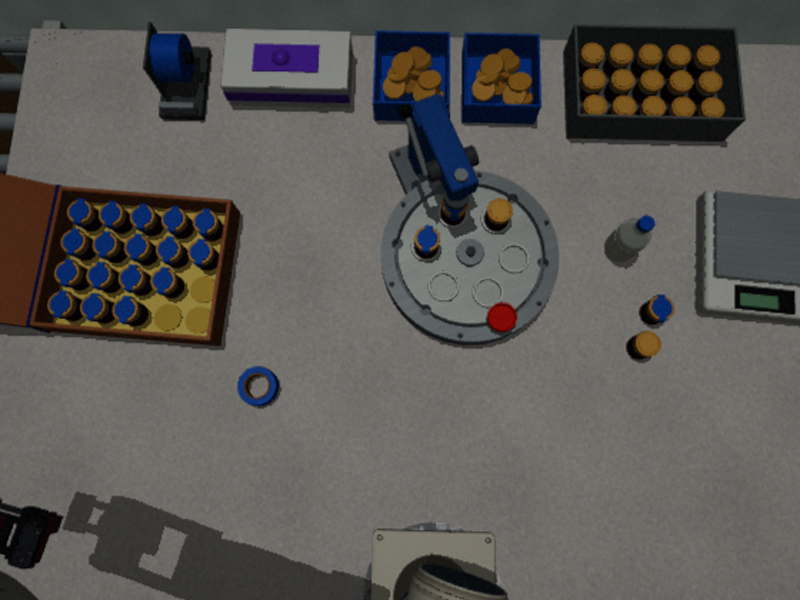

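View pics/scene0.png

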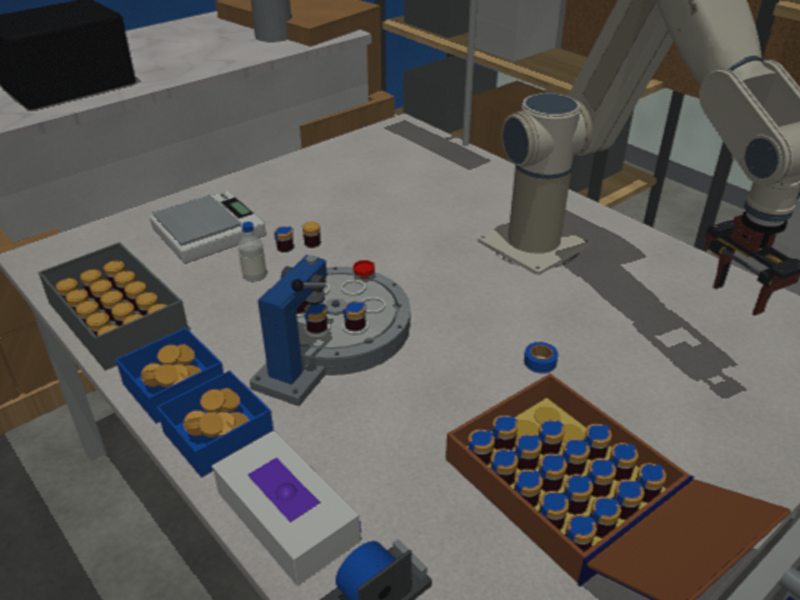

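The top view (800x600) shows the dial hub at about (470,251), the red knob at (502,318) and the press jar at (453,210). The plain gold jar is at (498,212), to the right of the press. The scene view agrees, so the dial must turn anticlockwise (+1.047). Next I'll measure the knob and the axis.

```bash
cat > h.py <<'E'
import numpy as np,cv2
from scipy.spatial.transform import Rotation as R
def ray(d,u,v,z):
    r=R.from_rotvec(d['rvec']).as_matrix();c=-r.T@np.array(d['tvec'])
    k=r.T@np.array([(u-d['cx'])/d['fx'],(v-d['cy'])/d['fy'],1]);return c+k*(z-c[2])/k[2]
def red(d):
    f=d['frame'].astype(int);m=((f[...,0]>110)&(f[...,1]<60)&(f[...,2]<60)).astype('uint8')
    n,l,s,c=cv2.connectedComponentsWithStats(m);i=1+s[1:,4].argmax();return c[i],s[i]
E
python3 - <<'E'
from h import *;import pickle
for n in('top','scene'):
    d=pickle.load(open(n+'.pkl','rb'));c,s=red(d);print(n,c,s,ray(d,*c,80))
d=pickle.load(open('top.pkl','rb'))
print('hub',ray(d,470*.7,251*.7,56))
# ring holes / outline
print('spray',ray(d,622*.7,260*.7,0))
f=d['frame'];x,y=int(375*.7),int(155*.7)
cv2.imwrite('pics/dial.png',cv2.resize(f[y:y+140,x:x+140,::-1],(600,600),interpolation=cv2.INTER_CUBIC));print(x,y)
E
```

```text
top [350.72874494 221.98380567] [342 214  19  17 247] [ 483.50599164 -114.3757371    80.        ]
scene [254.18421053 187.01315789] [247 184  15   7  76] [ 489.35949001 -109.92678102   80.        ]
hub [613.65249056 -60.80410898  56.        ]
spray [ 620.13433439 -365.46293585    0.        ]
262 108
```

View pics/dial.png

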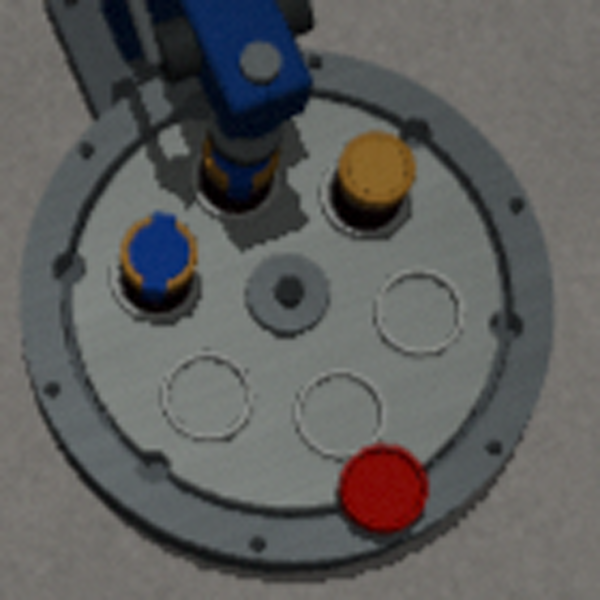

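The crop (offset 262,108, scale 4.286) shows index holes at (508,324), (416,130), (124,88), (68,266) and (155,466). The knob is at (383,488), and the target hole is the one at (508,324).

Run:
```python
from h import *;import pickle
from workcell import status
d=pickle.load(open('top.pkl','rb'))
P=[ray(d,262+(u+.5)*140/600-.5,108+(v+.5)*140/600-.5,52)[:2] for u,v in [(508,324),(416,130),(124,88),(68,266),(155,466)]]
P=np.array(P);print(P.round(1))
# fit hexagon radius138: complex centre + phase
from scipy.optimize import least_squares
k=np.array([1,2,3,4,5])*np.pi/3
f=lambda p:(p[:2]+138*np.c_[np.cos(p[2]+k),np.sin(p[2]+k)]-P).ravel()
s=least_squares(f,[612,-60,np.deg2rad(203)]);print(s.x,f(s.x).round(1))
a=s.x[2]
for t in (0,np.pi/3):print('knob',s.x[:2]+138*np.array([np.cos(a+t),np.sin(a+t)]))
k0=s.x[:2]+138*np.array([np.cos(a),np.sin(a)])
o=status.get_obs();r=R.from_rotvec(o['orientation']);print(r.as_matrix().round(3),'toolshift to knob z130', r.inv().apply([*k0,130]-np.array(o['ee_pos'])))
```

```text
[[ 597.3 -198.6]
 [ 725.2 -142.5]
 [ 749.3   45.3]
 [ 628.4   78.1]
 [ 500.8   21. ]]
[615.48601027 -51.68439687   3.60470402] [  9.9   9.1   5.4  14.8 -10.3 -35.3  -4.5   8.   -0.4   3.4]
knob [ 492.02198106 -113.33367498]
knob [ 607.14383662 -189.43202167]
[[-0.973  0.23  -0.   ]
 [ 0.23   0.973 -0.001]
 [ 0.    -0.001 -1.   ]] toolshift to knob z130 [-504.94640895 -621.67346299  111.80957372]
```

Run:
```python
from h import *;import pickle
from scipy.optimize import least_squares
d=pickle.load(open('top.pkl','rb'))
P=np.array([ray(d,262+(u+.5)*140/600-.5,108+(v+.5)*140/600-.5,52)[:2] for u,v in [(508,324),(416,130),(68,266),(155,466)]])
k=np.array([1,2,4,5])*np.pi/3
f=lambda p:(p[:2]+138*np.c_[np.cos(p[2]+k),np.sin(p[2]+k)]-P).ravel()
s=least_squares(f,[612,-60,3.54]);print(s.x,f(s.x).round(1))
for t in np.arange(0,7)*np.pi/18:print('knob',(s.x[:2]+138*np.array([np.cos(s.x[2]+t),np.sin(s.x[2]+t)])).round(1))
```

```text
[612.90547115 -60.50801023   3.55619158] [ 0.6  0.9 -1.   0.4 -0.5 -1.4  0.8  0.1]
knob [ 486.6 -116.1]
knob [ 498.2 -137.2]
knob [ 513.2 -155.9]
knob [ 531.3 -171.8]
knob [ 551.9 -184.3]
knob [ 574.3 -193. ]
knob [ 597.9 -197.7]
```

```bash
python3 -m inch '[[[-125,-156,0,0,0,0,0],[-250,-312,0,0,0,0,0],[-250,-312,0,0,0,0,0],[-250,-312,0,0,0,0,0],[-250,-312,0,0,0,0,0],[-250,-312,0,0,0,0,0],[-250,-312,0,0,0,0,0],[-250,-312,0,0,0,0,0],[-250,-312,0,0,0,0,0],[-500,-625,0,0,0,0,0],[-500,-625,0,0,0,0,0],[-500,-625,0,0,0,0,0],[-500,-625,0,0,0,0,0],[-500,-625,0,0,0,0,0],[-500,-625,0,0,0,0,0],[-500,-625,0,0,0,0,0],[-500,-625,0,0,0,0,0],[-500,-625,0,0,0,0,0],[-500,-625,0,0,0,0,0],[-500,-625,0,0,0,0,0]]]'
python3 - <<'E'
from h import *
from workcell import status,optics
o=status.get_obs();print(o['t'],o['ee_pos'],o['orientation'],o['qpos'],o['width'],o['ft_force'])
d=optics.get_image('wrist');cv2.imwrite('pics/w1.png',d['frame'][:,:,::-1])
H=np.array(d['hand_eye']);print(H.round(3))
c,s=red(d);print(c,s)
r=R.from_rotvec(o['orientation']).as_matrix();p=np.array(o['ee_pos'])
k=r@H[:3,:3]@np.array([(c[0]-d['cx'])/d['fx'],(c[1]-d['cy'])/d['fy'],1]);q=r@H[:3,3]+p
w=q+k*(80-q[2])/k[2];print('knob',w,'tool shift',r.T@(w-p))
E
```

```text
t: 2.1
ee_pos: [486.0, -113.6, 241.2]
orientation: [-0.362, -3.119, -0.001]
ft_force: [-0.6, 0.4, -0.3]
width: 0.5
grasp_force: 0.0
2.1 [ 485.99723873 -113.63804513  241.2323469 ] [-3.61918922e-01 -3.11930863e+00 -8.17745345e-04] [-2.53734013e-01  2.39424047e-01  1.90313797e+00  3.90522872e-04
  1.00044769e+00 -1.59372365e+00] 0.5208931908420754 [-0.63719704  0.41031726 -0.34474818]
[[ 1.00000e-03 -9.56000e-01 -2.95000e-01  8.08210e+01]
 [ 1.00000e+00  1.00000e-03  0.00000e+00  2.35000e-01]
 [-0.00000e+00 -2.95000e-01  9.56000e-01 -1.43034e+02]
 [ 0.00000e+00  0.00000e+00  0.00000e+00  1.00000e+00]]
[277.15384615 216.99112426] [259 210  35  15 338]
knob [ 500.36885998 -113.84301482   80.        ] tool shift [-14.26394811   3.03295159 161.21351118]
```

View pics/w1.png

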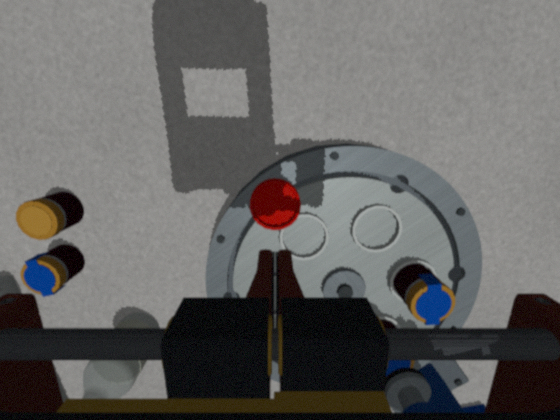

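The wrist view shows the knob centred near (275,204), partly in shadow, so the red threshold caught only its lit part. I'll redo the fit using a colour ratio.

```bash
cat >> h.py <<'E'
def red(d):
    f=d['frame'].astype(int);m=((f[...,0]>35)&(f[...,0]>4*f[...,1])&(f[...,0]>4*f[...,2])).astype('uint8')
    n,l,s,c=cv2.connectedComponentsWithStats(m);i=1+s[1:,4].argmax();return c[i],s[i]
def wr(d,o,u,v,z):
    H=np.array(d['hand_eye']);r=R.from_rotvec(o['orientation']).as_matrix();p=np.array(o['ee_pos'])
    k=r@H[:3,:3]@np.array([(u-d['cx'])/d['fx'],(v-d['cy'])/d['fy'],1]);q=r@H[:3,3]+p
    w=q+k*(z-q[2])/k[2];return w,r.T@(w-p)
E
python3 - <<'E'
from h import *;import pickle
from workcell import status,optics
o=status.get_obs();d=optics.get_image('wrist');c,s=red(d);print(c,s)
for z in(76,80,84):print(wr(d,o,*c,z))
# index holes seen in the wrist view: (221,239)?
d=pickle.load(open('top.pkl','rb'));c,s=red(d);print(c,s,ray(d,*c,80))
E
```

```text
[274.5697065  203.70702306] [ 250  179   50   50 1908]
(array([ 486.83987706, -113.23860564,   76.        ]), array([ -1.00840502,   0.32018393, 165.36387744]))
(array([ 485.81092137, -112.99947236,   80.        ]), array([5.26174294e-02, 3.19075955e-01, 1.61365107e+02]))
(array([ 484.78196567, -112.76033907,   84.        ]), array([  1.11363988,   0.31796798, 157.36633664]))
[351.06962025 221.92405063] [341 213  21  19 316] [ 483.68471446 -115.25265178   80.        ]
```

The knob is at about (485.6,-113.3), directly under the tool. I'll go down onto it.

```bash
python3 -m inch '[[[0,0,45,0,0,0,0],[0,0,90,0,0,0,0],[0,0,120,0,0,0,0],[0,0,135,0,0,0,0],[0,0,142,0,0,0,0],[0,0,146,0,0,0,0],[0,0,149,0,0,0,0],[0,0,151,0,0,0,0],[0,0,151,0,0,0,0]]]'
```

```text
t: 3.1
ee_pos: [487.0, -114.8, 91.7]
orientation: [0.363, 3.119, -0.0]
ft_force: [-3.0, 0.5, 6.6]
width: 0.3
grasp_force: 2.9
```

```bash
python3 -m inch '[[[0,0,2,0,0,0,0],[0,0,4,0,0,0,0],[0,0,5.5,0,0,0,0],[0,0,5.5,0,0,0,0]]]'
python3 - <<'E'
from h import *
from workcell import status,optics
d=optics.get_image('wrist');cv2.imwrite('pics/w2.png',d['frame'][60:,:,::-1])
E
```

```text
t: 3.5
ee_pos: [487.1, -115.0, 86.5]
orientation: [0.363, 3.119, -0.001]
ft_force: [-3.3, 0.0, 8.2]
width: 0.5
grasp_force: 4.1
```

View pics/w2.png

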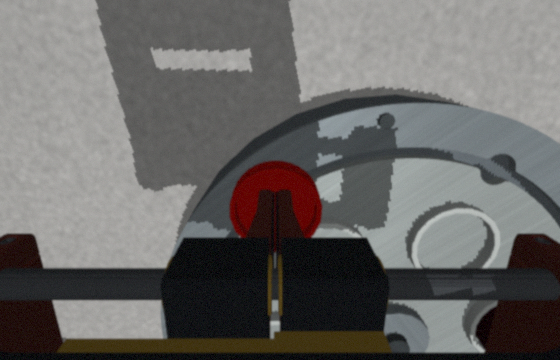

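The picture shows the closed fingertips standing inside the red dish at about (275,200). The depth is about 8 mm, so I'll press a little deeper.

```bash
python3 -m inch '[[[0,0,1.5,0,0,0,0],[0,0,2.5,0,0,0,0],[0,0,2.5,0,0,0,0]]]'
python3 - <<'E'
import numpy as np
from scipy.spatial.transform import Rotation as R
from workcell import status
o=status.get_obs();r=R.from_rotvec(o['orientation']).as_matrix()
c=np.array([612.9,-60]);k=np.array([486,-114.]);v=k-c;v*=138/np.linalg.norm(v)
for t in np.arange(0,64.1,3):
    a=np.deg2rad(t);w=c+np.array([[np.cos(a),-np.sin(a)],[np.sin(a),np.cos(a)]])@v
    print(t,w.round(1),(r.T@np.array([*(w-c-v),0])).round(1))
E
```

```text
t: 3.85
ee_pos: [487.2, -115.1, 84.3]
orientation: [0.363, 3.119, -0.001]
ft_force: [-2.9, -0.4, 9.3]
width: 0.3
grasp_force: 4.9
0.0 [ 485.9 -114. ] [-0. -0.  0.]
3.0 [ 488.9 -120.6] [-4.4 -5.7  0. ]
6.0 [ 492.3 -127. ] [ -9.2 -11.2   0. ]
9.0 [ 495.9 -133.2] [-14.2 -16.4   0. ]
12.0 [ 499.9 -139.3] [-19.4 -21.3   0. ]
15.0 [ 504.2 -145.1] [-24.9 -26.    0.1]
18.0 [ 508.8 -150.6] [-30.7 -30.4   0.1]
21.0 [ 513.7 -156. ] [-36.7 -34.4   0.1]
24.0 [ 518.9 -161. ] [-42.9 -38.2   0.1]
27.0 [ 524.3 -165.8] [-49.2 -41.6   0.1]
30.0 [ 529.9 -170.3] [-55.8 -44.6   0.1]
33.0 [ 535.8 -174.5] [-62.5 -47.4   0.1]
36.0 [ 541.9 -178.4] [-69.3 -49.8   0.1]
39.0 [ 548.2 -181.9] [-76.2 -51.8   0.2]
42.0 [ 554.7 -185.1] [-83.2 -53.4   0.2]
45.0 [ 561.3 -188. ] [-90.4 -54.7   0.2]
48.0 [ 568.1 -190.5] [-97.5 -55.6   0.2]
51.0 [ 575.  -192.7] [-104.7  -56.1    0.2]
54.0 [ 582.  -194.5] [-112.   -56.3    0.2]
57.0 [ 589.1 -195.9] [-119.2  -56.     0.2]
60.0 [ 596.2 -197. ] [-126.4  -55.4    0.3]
63.0 [ 603.4 -197.7] [-133.5  -54.5    0.3]
```

```bash
python3 -m inch '[[[0,0,0.4,0,0,0,0],[-2,-3,0.4,0,0,0,0],[-4.4,-5.7,0.4,0,0,0,0],[-9.2,-11.2,0.4,0,0,0,0],[-14.2,-16.4,0.4,0,0,0,0],[-19.4,-21.3,0.4,0,0,0,0],[-24.9,-26,0.5,0,0,0,0],[-30.7,-30.4,0.5,0,0,0,0],[-36.7,-34.4,0.5,0,0,0,0],[-42.9,-38.2,0.5,0,0,0,0],[-49.2,-41.6,0.5,0,0,0,0],[-55.8,-44.6,0.5,0,0,0,0],[-55.8,-44.6,0.5,0,0,0,0]]]'
python3 - <<'E'
from h import *
from workcell import status,optics
o=status.get_obs();d=optics.get_image('wrist');c,s=red(d);print(c,s)
cv2.imwrite('pics/w3.png',d['frame'][60:,:,::-1])
E
```

```text
t: 5.15
ee_pos: [533.5, -172.3, 84.6]
orientation: [0.363, 3.114, -0.002]
ft_force: [0.9, -1.0, 9.4]
width: 0.1
grasp_force: 4.5
[280.87377947 251.37747083] [ 234  216   92   82 4199]
```

View pics/w3.png

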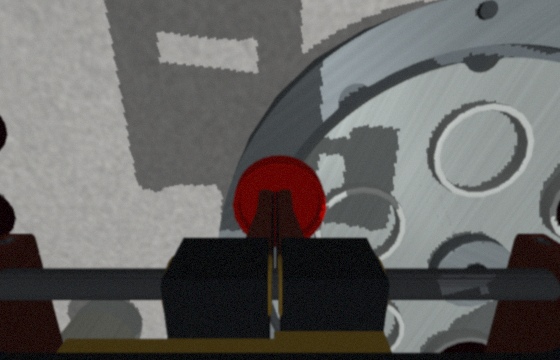

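The dial is following. The knob in the crop is at about (280,200), lagging the fingers by roughly 3 mm. I'll continue to nearly 60°.

```bash
python3 -m inch '[[[-6.7,-2.8,0.2,0,0,0,0],[-13.5,-5.2,0.2,0,0,0,0],[-20.4,-7.2,0.2,0,0,0,0],[-27.4,-8.8,0.2,0,0,0,0],[-34.6,-10.1,0.2,0,0,0,0],[-41.7,-11,0.2,0,0,0,0],[-48.9,-11.5,0.3,0,0,0,0],[-56.2,-11.7,0.3,0,0,0,0],[-63.4,-11.4,0.3,0,0,0,0],[-70.6,-10.8,0.3,0,0,0,0],[-70.6,-10.8,0.3,0,0,0,0]]]'
python3 - <<'E'
from h import *
from workcell import status,optics
o=status.get_obs();d=optics.get_image('wrist');c,s=red(d);print('wrist',s, wr(d,o,c[0],s[1]+s[2]/2,70)[0], s[1]/1.)
d=optics.get_image('top');f=d['frame'][100:240,255:395,::-1]
c,s=red(d);print('top',c,s,ray(d,*c,69))
cv2.imwrite('pics/t4.png',cv2.resize(f,(600,600),interpolation=cv2.INTER_CUBIC))
E
```

```text
t: 6.3
ee_pos: [599.9, -198.5, 84.7]
orientation: [0.363, 3.114, -0.002]
ft_force: [-0.1, -0.3, 9.4]
width: 0.6
grasp_force: 4.5
wrist [ 233  209   92   84 4667] [ 591.84725356 -193.48365052   70.        ] 209.0Traceback (most recent call last):
  File "<stdin>", line 5, in <module>
  File "h.py", line 11, in red
    n,l,s,c=cv2.connectedComponentsWithStats(m);i=1+s[1:,4].argmax();return c[i],s[i]
                                                    ~~~~~~~~~~~~~~^^
ValueError: attempt to get argmax of an empty sequence
```

```bash
python3 -m inch '[[[-2,0.2,0,0,0,0,0],[-4,0.5,0,0,0,0,0],[-4,0.5,0,0,0,0,0]]]'
python3 - <<'E'
from h import *
from workcell import status,optics
o=status.get_obs();d=optics.get_image('wrist');c,s=red(d);print('wrist',s, wr(d,o,s[0]+s[2]/2,s[1]+s[2]/2,72)[0])
cv2.imwrite('pics/w5.png',cv2.resize(d['frame'][120:320,180:460,::-1],(784,560),interpolation=cv2.INTER_CUBIC))
E
```

```text
t: 6.7
ee_pos: [602.9, -198.8, 84.5]
orientation: [0.363, 3.116, -0.002]
ft_force: [-0.3, 1.2, 8.9]
width: 0.6
grasp_force: 4.6
wrist [ 233  208   92   85 4669] [ 593.18898212 -193.65931932   72.        ]
```

View pics/w5.png

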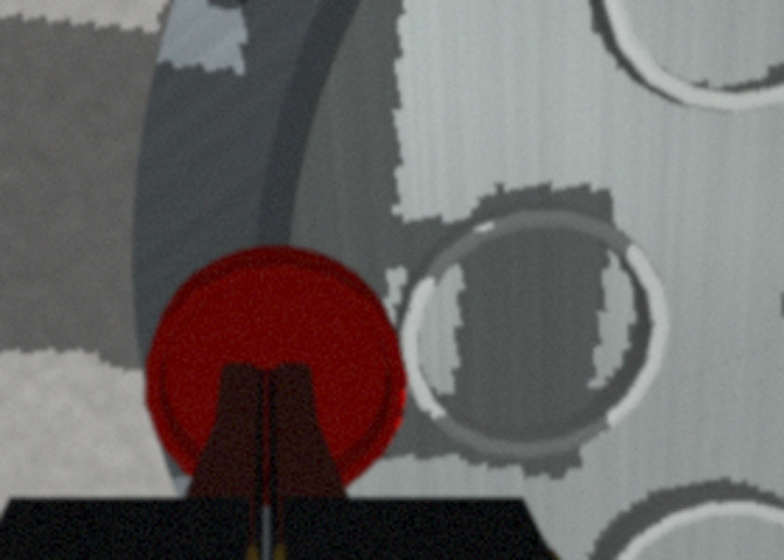

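The knob centre is near (275,375) in this crop and the adjacent nest's rim centre is near (537,333). I'll use the nest to check the dial angle.

Run:
```python
from h import *
from workcell import status,optics
o=status.get_obs();d=optics.get_image('wrist')
c=np.array([612.9,-60.4])
def show(n,u,v,z):
    w=wr(d,o,180+(u+.5)/2.8-.5,120+(v+.5)/2.8-.5,z)[0][:2]-c;print(n,(w+c).round(1),np.hypot(*w).round(1),np.degrees(np.arctan2(w[1],w[0])).round(2))
show('nest',537,333,59);show('knob',275,374,72)
import pickle
t=pickle.load(open('top.pkl','rb'))
for n,u,v in(('nest0',339,415),('nestR',418,313),('nestL',207,398)):
    w=ray(t,262+(u+.5)*140/600-.5,108+(v+.5)*140/600-.5,60)[:2]-c;print(n,(w+c).round(1),np.hypot(*w).round(1),np.degrees(np.arctan2(w[1],w[0])).round(2))
```

```text
nest [ 601.8 -139.3] 79.7 -97.97
knob [ 592.6 -194.1] 135.3 -98.63
nest0 [534.  -91.5] 84.8 -158.5
nestR [ 600.6 -140.9] 81.4 -98.66
nestL [542.8 -10.1] 86.3 144.34
```

Correcting for axis bias, the dial is within about 0–4 mm of the hole. I'll nudge it 1.5 mm, then let the plunger rise with the fingers still following; the force will show whether it has seated.

```bash
python3 -m inch '[[[-1.5,0.2,0,0,0,0,0],[-1.5,0.2,0,0,0,0,0],[-1.5,0.2,-2,0,0,0,0],[-1.5,0.2,-4,0,0,0,0],[-1.5,0.2,-6,0,0,0,0],[-1.5,0.2,-6,0,0,0,0]]]'
```

```text
t: 7.4
ee_pos: [604.2, -198.9, 90.5]
orientation: [0.363, 3.116, -0.001]
ft_force: [-0.3, 0.0, 6.3]
width: 0.3
grasp_force: 3.2
```

Force of 6.3 N at 4.5 mm depth means the plunger is rising into the hole. I'll ease back off the rim and lift clear.

```bash
python3 -m inch '[[[1,0,-2,0,0,0,0],[2,0,-5,0,0,0,0],[3,0,-9,0,0,0,0],[3,0,-15,0,0,0,0],[3,0,-40,0,0,0,0],[3,0,-80,0,0,0,0],[3,0,-120,0,0,0,0],[50,0,-150,0,0,0,0],[100,0,-150,0,0,0,0],[150,0,-150,0,0,0,0],[200,0,-150,0,0,0,0],[200,0,-150,0,0,0,0],[200,0,-150,0,0,0,0]]]'
python3 - <<'E'
from h import *
from workcell import status,optics
d=optics.get_image('top');f=d['frame'][100:240,255:395,::-1]
c,s=red(d);print('top',c,s,ray(d,*c,80))
cv2.imwrite('pics/t6.png',cv2.resize(f,(600,600),interpolation=cv2.INTER_CUBIC))
E
```

```text
t: 8.7
ee_pos: [406.9, -152.3, 238.4]
orientation: [0.364, 3.12, -0.0]
ft_force: [0.2, -1.3, -0.2]
width: 0.4
grasp_force: 0.0
top [381.32881356 181.64745763] [372 172  20  20 295] [ 593.36354561 -195.46430765   80.        ]
```

View pics/t6.png

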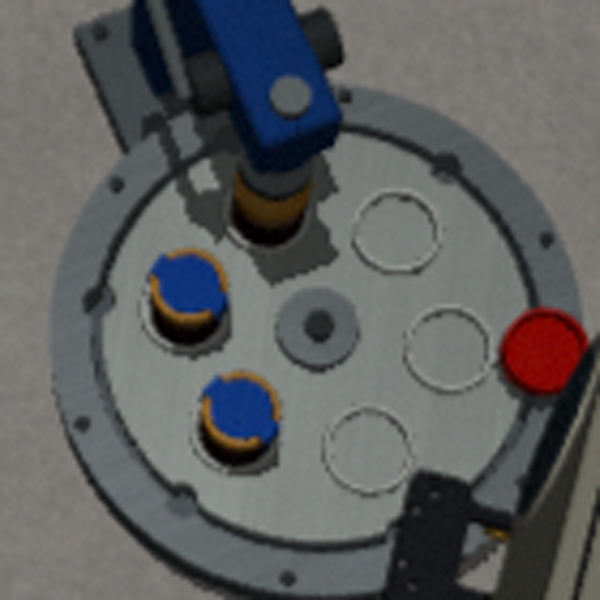

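The plain gold jar now stands under the press at (268,210). Both sealed jars are in their nests at (188,290) and (240,405), and the knob is in the neighbouring hole at (544,351). The arm is clear.

```bash
python3 -c "
from workcell import ctrl;print(ctrl.close_job())"
```

```text
the job is handed in; nothing more can be done
None
```

I turned the dial one index hole anticlockwise, so the plain gold-lid jar is under the press; the plunger sprang back up into the hole, the arm is clear, and the job was handed in at about 9 s.

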